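# Lay up the table caddy

## Task

Lay up the table caddy: stand the salt shaker, the taller slim spice jar, the pepper mill and the sauce bottle upright in its four sockets, one in each - the salt and the spice jar in the two narrow sockets, the mill and the bottle in the two wide ones, so placed that salt and pepper stand side by side in neighbouring sockets. Set each one down to the bottom of its socket rather than dropping it, and leave the shorter spice jar and the honey jar standing where they are.

Things in the scene. Friction and masses are not known exactly. Their poses are not given: they have to be found in the camera images.
- salt_shaker: glass salt shaker with a grey domed cap, 44 mm across, 90 mm tall, 0.1 kg; the body narrows upwards to the 34 mm wide cap (66 to 84 mm above the base), which is the place to grip. Origin: centre of its base, z up (round: yaw means nothing).
- tall_spice: the taller, slimmer of the two spice jars: 40 mm across all the way up, 105 mm tall, black cap with a green top, green leafy label, 0.11 kg. Origin: centre of its base, z up.
- pepper_mill: dark turned-wood pepper mill, 58 mm across at the base, 170 mm tall, 0.18 kg; its rounded head, 123 to 159 mm above the base, is 49 mm across, with a 12 mm knob on top; the head does not turn. Origin: centre of its base, z up.
- sauce_bottle: dark glass sauce bottle with a red cap, 59 mm across up to 105 mm above the base, 204 mm tall, 0.29 kg; from there fingers meet it as an even taper down to 28 mm at the cap's top (40 mm at 165 mm above the base, firm enough to lift by). Origin: centre of its base, z up.
- narrow_a: narrow socket of the caddy: square block of light wood, 77 x 77 x 38 mm, with a round blind bore 56 mm wide (62 at the bevelled mouth). Origin: bore axis, block underside; bore floor 6 mm, rim 38 mm above it. z up, y along the row. The four sockets stand in one straight row, 78 mm between middles, in an order that changes; fixed.
- narrow_b: narrow socket of the caddy: square block of light wood, 77 x 77 x 38 mm, with a round blind bore 56 mm wide (62 at the bevelled mouth). Origin: bore axis, block underside; bore floor 6 mm, rim 38 mm above it. z up, y along the row. The row sits in a fixed dark wooden tray, 90 x 324 mm, side walls 28 mm high.
- wide_a: wide socket of the caddy: square block of light wood, 77 x 77 x 38 mm, with a round blind bore 70 mm wide (76 at the bevelled mouth). Origin: bore axis, block underside; bore floor 6 mm, rim 38 mm above it. z up, y along the row. At each end of the row the tray has a steel loop handle, its top 59 mm above the worktop.
- wide_b: wide socket of the caddy: square block of light wood, 77 x 77 x 38 mm, with a round blind bore 70 mm wide (76 at the bevelled mouth). Origin: bore axis, block underside; bore floor 6 mm, rim 38 mm above it. z up, y along the row. To the right, an oven's bar handle 0.27 m up stands out to x = 0.48 for y below -0.25.
- short_spice: look-alike, stays: the shorter, stouter spice jar, 44 mm across, 96 mm tall, plain dark brown cap, brown label. Origin: centre of its base.
- honey_jar: look-alike, stays: honey jar with a golden lid, 71 mm across, 101 mm tall. Origin: centre of its base.

How it is judged:
By the outcome, as a careful person would: the job done as asked, in the order asked, and still so for the second after the job is handed in, with the robot touching nothing.
It also fails if it takes over 102 s, if anything falls off the work surface, if the arm or the gripper's body presses on something with over 40 N, if the wrist force passes 120 N, or if a joint passes its speed limit or range.

## Robot

A 6-joint arm with a two-finger parallel gripper is mounted at the origin on a cart in front of the work surface, level with it; the furniture and walls round the work are solid. World frame = base frame: x ahead of the robot, y to its left, z up, the work surface at z = 0. Lengths are in mm, angles in rad, forces in N, time in s.
With the tool pointing down it reaches from about 350 to 875 mm from the base axis. Payload 4.2 kg.
Tool frame: the origin (TCP) lies between the finger pads; the fingertips stand 8 mm ahead of it and the grasp point (between the pads) lies 11 mm behind it; z points along the fingers, y is the line along which they close (so a half turn about z gives the same grasp; the last joint's range is limited). The gripper opens to 85 mm and grips with 20 to 120 N. Pads are 22 mm wide; open, the fingers measure 114 mm over their backs; the gripper's body (76 mm by 85 mm) begins 54 mm behind the grasp point. The pads swing forward as they close: fully open they stand 13 mm farther back than shut.
Start: joints at [1.382, 0.385, 0.008, 0, -1.194, -0.259], TCP at [270.581, 563.369, 239.312] pointing down, gripper open.
Joint ranges: [-3.14, 3.14], [-1.21, 2.06], [-1.07, 1.41], [-3.16, 2.05], [-2.99, -0.16], [-3.1, 3.1]. Speed limits (rad/s): [2.79, 2.79, 3.14, 3.14, 3.14, 3.14].

## Interface

Orientations are given as a unit quaternion [x, y, z, w].
In Python, from bench import read_state, get_image, camera_params, job_done gives the robot as it stands.
- The arm moves only by the tool drive_tool, never from a script. Its argument "moves" is a list that holds one entry, the list of rows, each a list of 7 numbers: the shift along the tool's x, y, z in m, then the turn, a rotation vector about the tool's x, y, z in rad, then the closure in counts, from 0 (fully open) to 255 (shut). A call has 1 to 8 rows; each row shifts and turns the commanded pose from where the row before left it, along the tool's axes as they then stand; what a row does not reach is not made up. A row lasts 1/12 s, in which the tool goes at most 41.7 mm and 7.16 degrees, less where a joint would pass 70% of its speed; a pose out of reach is approached as far as the arm can. A call is refused whole if a number of a shift passes 0.0417 or a number of a turn 0.125, either way. A call with a gripper value outside its range is refused whole. The fingers move at their own pace and stop on an object; the grip force is fixed at half the most. Time passes only in rows, so rows that do not move let the fingers close. It gives the time, the measured TCP pose, the force and the opening at its end, in the units of the state.
- read_state(): the state, without advancing time (a new reading comes with each control period).
- get_image(name): name is "scene" or "top"; returns the picture (384x512x3 uint8, blue, green, red); there is no depth.
- camera_params(name): a dict with "mtx" (3x3 intrinsics, pixels), "extrinsics" (4x4, takes a point from camera to world coordinates). Camera axes: x right, y up, looking along -z (the intrinsics and any distortion apply to the point x, -y, -z); pixel columns grow to the right and rows downward; lengths in mm; the calibration is good to about 2 mm. A picture is of the moment at which its call begins. camera_params takes no time and is no camera call.
- job_done(): hands the job in, once; it reports no verdict.
The state is a dict: "clock": time; "joints": joint angles; "joint_vel": joint speeds; "joint_efforts": joint torques, N m; "position": TCP position; "ee_rot": TCP orientation; "contact_force": force on the tool from outside, world axes, zero at the start; "wrist_torque": the same for the moment, N m; "gripper_width": finger opening in mm.
Only numpy, scipy, OpenCV 4.12 (cv2) and the standard library are available. Lean on these libraries where they do the work, as an engineer would, in place of code of your own. Each camera call takes 0.05 s, during which the arm holds its last target. There are 200 camera calls.

## Working session

There is one attempt and no reset: what is moved stays moved. The work goes in short steps, Python scripts to look and compute and a tool call to move; the robot and the scene stay as the last step left them, time stands still between calls to the robot, and variables do not carry over. Pictures are saved under pics/ and viewed, on a budget of 14 in all, crops included, one or two more only if the job needs it, and the job is handed in when it is done.

Besides the shell and the picture viewer there is one more tool, called after "Emit:" as name([rows], argument=value, ...), one row to a line, values as JSON. drive_tool: Moves the arm, as the interface text tells. Its arguments: {"type":"object","properties":{"moves":{"type":"array"}},"required":["moves"]}

```bash
mkdir -p pics; ls; python3 - <<'E'
from bench import *
import cv2
for n in("scene","top"):
    cv2.imwrite(f"pics/{n}0.png",get_image(n)); p=camera_params(n); print(n,p)
s=read_state();print(s)
E
```

```text
pics
scene {'mtx': array([[464.6189573 ,   0.        , 253.41582462],
       [  0.        , 464.6189573 , 190.18300526],
       [  0.        ,   0.        ,   1.        ]]), 'extrinsics': array([[ 6.87256870e-01,  3.34286726e-01, -6.44926647e-01,
        -2.39952378e+02],
       [-7.26180857e-01,  2.93650254e-01, -6.21635658e-01,
        -6.29788716e+02],
       [-1.84216748e-02,  8.95556762e-01,  4.44565775e-01,
         5.29103673e+02],
       [ 0.00000000e+00,  0.00000000e+00,  0.00000000e+00,
         1.00000000e+00]])}
top {'mtx': array([[471.97249135,   0.        , 256.16441529],
       [  0.        , 471.97249135, 195.39372869],
       [  0.        ,   0.        ,   1.        ]]), 'extrinsics': array([[ 3.00331973e-04,  9.78450516e-01, -2.06481229e-01,
         2.13853753e+02],
       [-9.99999933e-01,  2.50495999e-04, -2.67501377e-04,
         7.51987478e+01],
       [-2.10014138e-04,  2.06481296e-01,  9.78450525e-01,
         1.42013323e+03],
       [ 0.00000000e+00,  0.00000000e+00,  0.00000000e+00,
         1.00000000e+00]])}
{'clock': 0.1, 'joints': array([ 1.38162715e+00,  3.85477969e-01,  6.76755032e-03, -4.51635906e-04,
       -1.19399494e+00, -2.58626750e-01]), 'joint_vel': array([ 0.0001019 , -0.00165819,  0.00231778,  0.00045695, -0.00075442,
        0.00014759]), 'joint_efforts': array([ 5.35124201e-06, -3.93322849e+01,  1.88927454e+01,  4.19793472e+00,
       -2.64512324e-03,  5.33217246e-06]), 'position': array([270.35810275, 562.93948068, 238.33148655]), 'ee_rot': array([ 9.75020424e-01, -2.22113074e-01, -1.76627549e-04,  9.61227095e-04]), 'contact_force': array([-0.12361403,  0.40216485, -0.14014714]), 'wrist_torque': array([ 0.02302858, -0.00751788, -0.01111671]), 'gripper_width': 85.32193228829406}
```

View pics/top0.png

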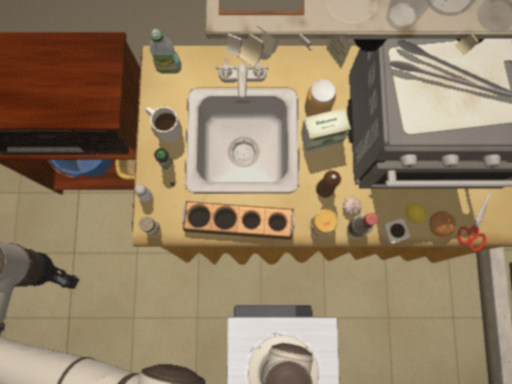

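View pics/scene0.png

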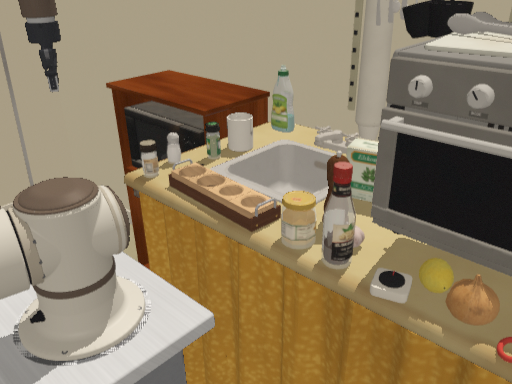

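The top view shows the caddy at (239,219), salt at about (143,192), short spice at (148,226), tall spice at (163,157), mill at (328,183), bottle at (362,225) and honey at (325,220). I'll zoom in for accurate pixel positions.

```bash
python3 - <<'E'
import cv2
t=cv2.imread("pics/top0.png")[130:250,130:390]
t=cv2.resize(t,None,fx=3,fy=3,interpolation=cv2.INTER_CUBIC)
s=cv2.imread("pics/scene0.png")[115:195,130:390]
s=cv2.resize(s,None,fx=3,fy=3,interpolation=cv2.INTER_CUBIC)
cv2.imwrite("pics/crop0.png",cv2.vconcat([t,s]))
E
```

```text
(no output)
```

View pics/crop0.png

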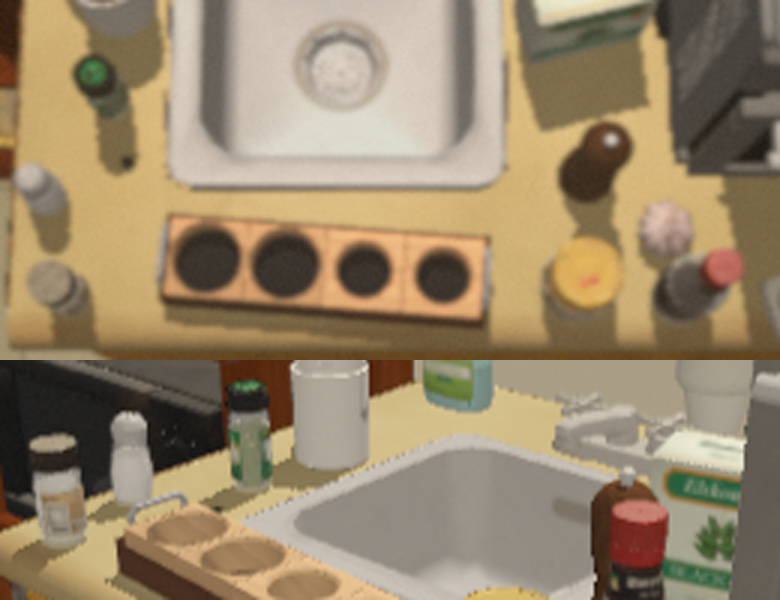

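The sockets from left to right are wide, wide, narrow, narrow. So the plan is bottle in 1, mill in 2, salt in 3 and tall spice in 4. Next I'll compute positions and cross-check them in the scene view.

```bash
cat > h.py <<'E'
import numpy as np, cv2
from bench import *
def ray(n,uv,z):
    p=camera_params(n);K=p["mtx"];E=p["extrinsics"]
    d=np.linalg.inv(K)@[uv[0],uv[1],1]; d=E[:3,:3]@(d*[1,-1,-1]); o=E[:3,3]
    return o+d*(z-o[2])/d[2]
def proj(n,P):
    p=camera_params(n);K=p["mtx"];E=p["extrinsics"]
    c=E[:3,:3].T@(np.array(P,float)-E[:3,3])*[1,-1,-1]; q=K@c; return q[:2]/q[2]
def cr(x,y): return ((x+.5)/3+130-.5,(y+.5)/3+130-.5)
E
python3 - <<'E'
from h import *
np.set_printoptions(precision=1,suppress=True)
objs={"salt":(33,176,88),"tall":(96,73,105),"mill":(611,140,166),"bottle":(724,266,204),"honey":(586,272,101),"short":(51,283,96)}
img=get_image("scene") if 0 else cv2.imread("pics/scene0.png"); top=cv2.imread("pics/top0.png")
W={}
for k,(x,y,z) in objs.items():
    W[k]=ray("top",cr(x,y),z); print(k,W[k])
# wood top face
hsv=cv2.cvtColor(top,cv2.COLOR_BGR2HSV).astype(int)
print("hsv block",hsv[204,190:296:8].tolist(),"table",hsv[240,200])
S=np.array([ray("top",cr(x,y),38) for x,y in[(208,258),(286,263),(363,269),(442,275)]])
print(S, np.linalg.norm(np.diff(S,axis=0),axis=1))
c=S.mean(0); d=S[3]-S[0]; d/=np.linalg.norm(d); print("dir ang",np.arctan2(d[1],d[0]))
S=[c+d*78*(i-1.5) for i in range(4)]; print(np.array(S))
big=cv2.resize(img[60:280,110:370],None,fx=3,fy=3,interpolation=cv2.INTER_CUBIC)
def draw(P,r,col):
    pts=np.array([proj("scene",P+np.array([r*np.cos(a),r*np.sin(a),0])) for a in np.linspace(0,6.3,40)])
    cv2.polylines(big,[((pts-[110,60])*3+1).astype(np.int32)],False,col,1)
for P in S: draw(P,38 if P[1]>S[2][1]+10 else 31,(0,0,255))
for k,r,h in[("salt",17,75),("salt",22,0),("tall",20,105),("tall",20,0),("mill",29,0),("mill",24.5,141),("bottle",29.5,0),("bottle",14,204)]:
    P=W[k].copy();P[2]=h;draw(P,r,(255,0,255))
cv2.imwrite("pics/chk.png",cv2.resize(big,None,fx=.9,fy=.9,interpolation=cv2.INTER_AREA))
E
```

```text
salt [515.8 409.8  88. ]
tall [614.1 349.8 105. ]
mill [ 531.9 -135.8  166. ]
bottle [ 409.5 -223.8  204. ]
honey [ 420.3 -118.9  101. ]
short [410.4 385.6  96. ]
hsv block [[15, 121, 230], [13, 120, 140], [14, 127, 215], [14, 124, 199], [15, 118, 182], [17, 110, 186], [18, 109, 198], [19, 107, 207], [20, 107, 215], [20, 106, 217], [20, 111, 214], [20, 113, 212], [20, 111, 206], [20, 113, 207]] table [ 18 120 181]
[[444.  245.1  38. ]
 [439.  167.9  38. ]
 [433.1  91.8  38. ]
 [427.1  13.9  38. ]] [77.4 76.3 78.2]
dir ang -1.643844725231268
[[444.3 246.4  38. ]
 [438.7 168.6  38. ]
 [433.   90.8  38. ]
 [427.3  13.   38. ]]
```

View pics/chk.png

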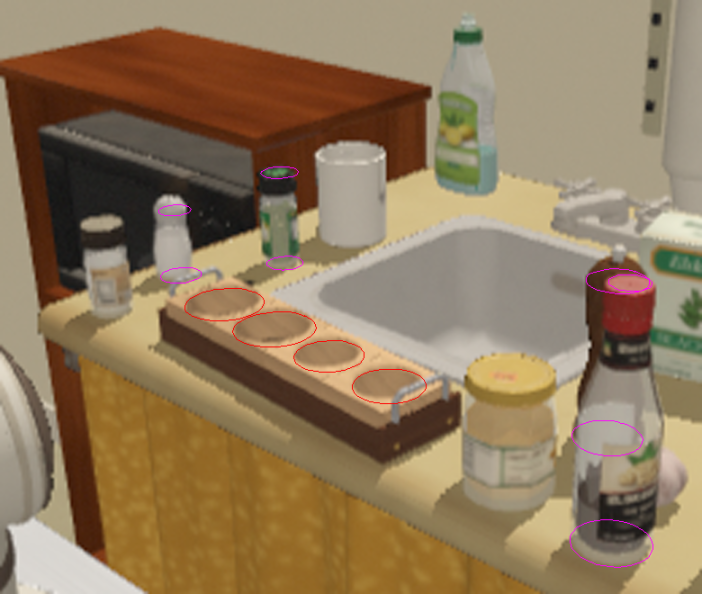

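The overlay fits within about 2 px: the socket rims, spice, mill and bottle line up, and salt sits about 2 px left of its estimate. The cabinet stands close to the salt, so I'll measure its corner and the clearances, and refine the salt using both views.

```bash
cat >> h.py <<'E'
def tri(uv1,uv2):
    o=[];D=[]
    for n,uv in(("top",uv1),("scene",uv2)):
        a=ray(n,uv,0);b=ray(n,uv,100);d=(b-a)/np.linalg.norm(b-a);o.append(a);D.append(d)
    A=sum(np.eye(3)-np.outer(d,d) for d in D);b=sum((np.eye(3)-np.outer(d,d))@p for d,p in zip(D,o))
    return np.linalg.solve(A,b)
E
python3 - <<'E'
from h import *
t=cv2.imread("pics/top0.png")[20:220,110:230]; s=cv2.imread("pics/scene0.png")[70:190,100:290]
a=cv2.resize(t,(360,600),interpolation=cv2.INTER_CUBIC)
b=cv2.resize(s,(437,276),interpolation=cv2.INTER_CUBIC); b=cv2.copyMakeBorder(b,0,324,0,0,cv2.BORDER_CONSTANT)
cv2.imwrite("pics/cab.png",cv2.hconcat([a,b]))
E
```

```text
(no output)
```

View pics/cab.png

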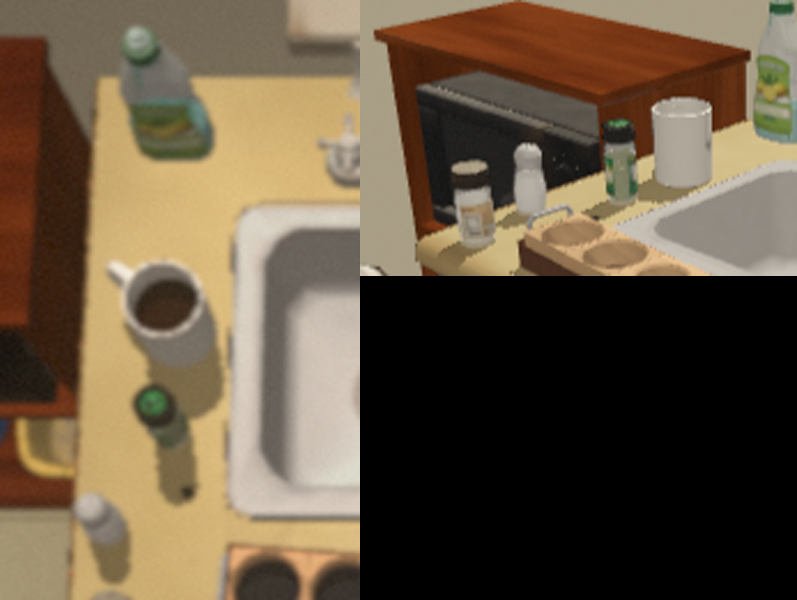

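```bash
python3 - <<'E'
from h import *
np.set_printoptions(precision=1,suppress=True)
print("cab corner",tri((117.3,127.7),(204.3,111.3)))
f=lambda x,y:(x/3+110-.33,y/3+20-.33); g=lambda x,y:((x-360)/2.3+100-.3,y/2.3+70-.3)
print("salt top",tri(f(92,505),g(529,147)),"tall",tri(f(155,402),g(621,125)))
print("short",tri((147-.2,224.2),g(470,168)))
print("side foot z0",ray("top",f(75,412),0), ray("top",f(75,505),0),ray("top",f(95,90),0),ray("top",f(75,590),0))
print("mug rim",ray("top",f(163,300),95),"handle",ray("top",f(112,268),70))
E
```

```text
cab corner [698.  486.2  95.8]
salt top [516.  411.9  86.6] tall [615.5 351.4 102.9]
short [409.6 385.5  95.5]
side foot z0 [636.2 455.8   0. ] [536.8 450.5   0. ] [1003.4  453.5    0. ] [448.2 445.7   0. ]
mug rim [723.3 349.4  95. ] handle [767.2 407.6  70. ]
```

Cabinet is clear (x > 640). Swinging towards the salt now.

```bash
cat >> h.py <<'E'
from scipy.spatial.transform import Rotation as R
np.set_printoptions(precision=1,suppress=True)
def go(*P,t=-1.644):
    s=read_state();Rm=R.from_quat(s["ee_rot"]);p=s["position"]
    print("clk %.1f"%s["clock"],"pos",p,"w %.1f"%s["gripper_width"],"F",s["contact_force"])
    Rt=R.from_matrix(np.array([[np.cos(t),np.sin(t),0],[np.sin(t),-np.cos(t),0],[0,0,-1]]))
    print("turn(mrad)",(Rm.inv()*Rt).as_rotvec()*1000)
    for i,q in enumerate(P):
        q=np.array(q,float); print(q,"->tool mm",(Rm if i==0 else Rt).inv().apply(q-p), "" if i else "(final frame: %s)"%Rt.inv().apply(q-p)); p=q
E
```

Emit:
drive_tool([
  [[0.04,0,0,0,0,0.12,0],[0.04,0,0,0,0,0.12,0],[0.04,0,0,0,0,0.12,0],[0.04,0,0,0,0,0.12,0],[0,0,0,0,0,0.12,0],[0,0,0,0,0,0.12,0],[0,0,0,0,0,0.12,0],[0,0,0,0,0,0.12,0]],
])

```text
clock: 0.77
position: [399.1, 469.6, 238.7]
ee_rot: [0.76, -0.65, -0.0, 0.001]
contact_force: [-0.6, -0.5, -0.5]
gripper_width: 85.3
```

```bash
python3 -c "
from h import *
go((514,411,160),(514,411,64)); print(read_state()['joints'])"
```

```text
clk 0.8 pos [399.1 469.6 238.7] w 85.3 F [-0.6 -0.5 -0.5]
turn(mrad) [  0.9  -0.9 229.2]
[514. 411. 160.] ->tool mm [  75.7 -104.5   78.6] (final frame: [  50.  -118.9   78.7])
[514. 411.  64.] ->tool mm [ 0.  0. 96.] 
[ 1.1  0.4 -0.  -0.  -1.2 -1. ]
```

Emit:
drive_tool([
  [[0,0,0,0,0,0.115,0],[0,0,0,0,0,0.114,0],[0.0125,-0.0297,0.0197,0,0,0,0],[0.0125,-0.0297,0.0197,0,0,0,0],[0.0125,-0.0297,0.0197,0,0,0,0],[0.0125,-0.0297,0.0197,0,0,0,0],[0,0,0,0,0,0,0]],
])

```text
clock: 1.35
position: [516.0, 407.8, 154.4]
ee_rot: [-0.681, 0.732, -0.0, -0.005]
contact_force: [-0.7, 0.4, -1.3]
gripper_width: 85.6
```

```bash
python3 - <<'E'
from h import *
go((514,411,64))
t=get_image("top")[140:240,110:240]; s=get_image("scene")[60:180,100:256]
a=cv2.resize(t,(390,300),interpolation=cv2.INTER_CUBIC); b=cv2.resize(s,(390,300),interpolation=cv2.INTER_CUBIC)
cv2.imwrite("pics/a1.png",cv2.hconcat([a,b]))
E
```

```text
clk 1.4 pos [516.  407.8 154.4] w 85.6 F [-0.7  0.4 -1.3]
turn(mrad) [ 6.1 -7.7  1.3]
[514. 411.  64.] ->tool mm [-3.7  1.6 90.4] (final frame: [-3.   2.2 90.4])
```

View pics/a1.png

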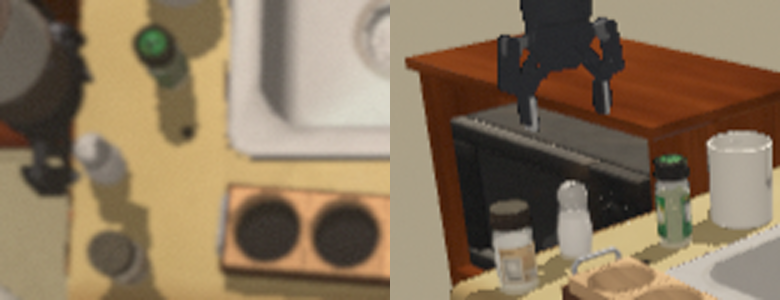

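The open fingers straddle the salt: fingertip midpoint at (565,112), cap at (572,190) in the picture. Descending and closing.

Emit:
drive_tool([
  [[-0.001,0.001,0.025,0,0,0,0],[-0.001,0.001,0.025,0,0,0,0],[-0.001,0,0.025,0,0,0,0],[0,0,0.014,0,0,0,0],[0,0,0,0,0,0,0],[0,0,0,0,0,0,0]],
])

```text
clock: 1.95
position: [511.8, 416.4, 71.9]
ee_rot: [-0.684, 0.729, -0.0, 0.0]
contact_force: [1.2, 0.1, -0.1]
gripper_width: 85.8
```

Emit:
drive_tool([
  [[0,0,0,0,0,0,60],[0,0,0,0,0,0,120],[0,0,0,0,0,0,255],[0,0,0,0,0,0,255],[0,0,0,0,0,0,255],[0,0,0,0,0,0,255],[0,0,0,0,0,0,255],[0,0,0,0,0,0,255]],
])

```text
clock: 2.62
position: [513.0, 416.2, 73.0]
ee_rot: [-0.684, 0.73, -0.0, 0.001]
contact_force: [-0.4, 0.7, 6.8]
gripper_width: 30.7
```

```bash
python3 - <<'E'
from h import *
go((514,411,64))
t=get_image("top")[140:240,110:240]; s=get_image("scene")[60:180,100:256]
a=cv2.resize(t,(390,300),interpolation=cv2.INTER_CUBIC); b=cv2.resize(s,(390,300),interpolation=cv2.INTER_CUBIC)
cv2.imwrite("pics/a2.png",cv2.hconcat([a,b]))
E
```

```text
clk 2.6 pos [513.  416.2  73. ] w 30.7 F [-0.4  0.7  6.8]
turn(mrad) [-1.7  1.7  7.6]
[514. 411.  64.] ->tool mm [ 5.1 -1.3  9. ] (final frame: [ 5.1 -1.4  9. ])
```

View pics/a2.png

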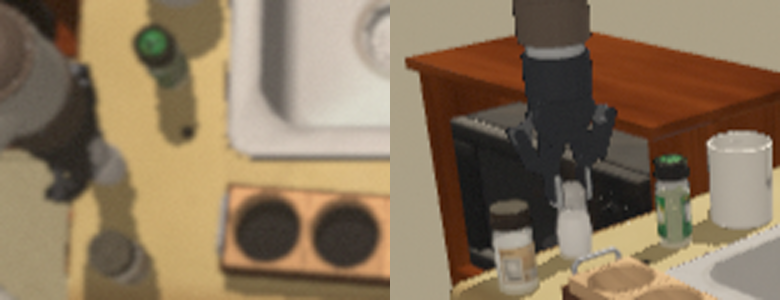

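The grip is on the dome (30.7 mm opening, TCP 5 mm off in y and 9 mm high). I corrected before the arm had settled. Regripping lower.

Emit:
drive_tool([
  [[0,0,0,0,0,0,0],[0,0,0,0,0,0,0],[0,0,0,0,0,0,0],[0.0025,0,0.0045,0,0,0,0],[0.0025,-0.001,0.0045,0,0,0,0],[0,0,0,0,0,0,0],[0,0,0,0,0,0,0]],
])

```text
clock: 3.3
position: [512.8, 409.9, 61.6]
ee_rot: [-0.683, 0.73, -0.0, -0.001]
contact_force: [-0.5, -0.4, -1.3]
gripper_width: 85.3
```

Emit:
drive_tool([
  [[0,0,0,0,0,0,60],[0,0,0,0,0,0,120],[0,0,0,0,0,0,255],[0,0,0,0,0,0,255],[0,0,0,0,0,0,255],[0,0,0,0,0,0,255],[0,0,0,0,0,0,255],[0,0,0,0,0,0,255]],
])

```text
clock: 3.97
position: [513.3, 410.9, 63.1]
ee_rot: [-0.683, 0.73, -0.0, 0.001]
contact_force: [0.2, 0.1, 3.4]
gripper_width: 32.1
```

```bash
python3 - <<'E'
from h import *
go((514,411,164),(433,91,164))
s=get_image("scene")[60:180,100:256]
b=cv2.resize(s,(624,480),interpolation=cv2.INTER_CUBIC)
cv2.imwrite("pics/a3.png",b)
E
```

```text
clk 4.0 pos [513.3 410.9  63.1] w 32.1 F [0.2 0.1 3.4]
turn(mrad) [-0.9  0.9  7.4]
[514. 411. 164.] ->tool mm [  -0.2   -0.7 -100.9] (final frame: [  -0.1   -0.7 -100.9])
[433.  91. 164.] ->tool mm [325.1  57.4   0. ]
```

Emit:
drive_tool([
  [[0,0,-0.01,0,0,0,255],[0,0,-0.02,0,0,0,255],[0,0,-0.025,0,0,0,255],[0,0,-0.025,0,0,0,255],[0,0,-0.02,0,0,0,255],[0.01,0.002,0,0,0,0,255],[0.02,0.004,0,0,0,0,255],[0.03,0.005,0,0,0,0,255]],
])

```text
clock: 4.68
position: [497.4, 351.6, 161.6]
ee_rot: [-0.684, 0.73, 0.0, -0.0]
contact_force: [0.3, -0.5, -1.4]
gripper_width: 32.1
```

Emit:
drive_tool([
  [[0.038,0.007,0,0,0,0,255],[0.038,0.007,0,0,0,0,255],[0.038,0.007,0,0,0,0,255],[0.038,0.007,0,0,0,0,255],[0.038,0.007,0,0,0,0,255],[0.03,0.005,0,0,0,0,255],[0.02,0.004,0,0,0,0,255],[0.015,0.002,0,0,0,0,255]],
])

```text
clock: 5.35
position: [433.2, 97.4, 161.9]
ee_rot: [-0.683, 0.731, 0.001, -0.001]
contact_force: [1.0, 0.3, -1.9]
gripper_width: 32.0
```

Emit:
drive_tool([
  [[0.01,0,0,0,0,0,255],[0,0,0,0,0,0,255],[0,0,0,0,0,0,255],[0,0,0,0,0,0,255]],
])

```text
clock: 5.68
position: [435.3, 90.8, 162.4]
ee_rot: [-0.684, 0.73, -0.0, 0.0]
contact_force: [0.1, -0.4, -1.2]
gripper_width: 31.6
```

```bash
python3 - <<'E'
from h import *
go((433,91,115),(433,91,69))
t=get_image("top")[150:260,180:300]; s=get_image("scene")[100:260,130:300]
a=cv2.resize(t,(393,360),interpolation=cv2.INTER_CUBIC); b=cv2.resize(s,(382,360),interpolation=cv2.INTER_CUBIC)
cv2.imwrite("pics/a4.png",cv2.hconcat([a,b]))
E
```

```text
clk 5.7 pos [435.3  90.8 162.4] w 31.6 F [ 0.1 -0.4 -1.2]
turn(mrad) [-0.3  0.2  7.8]
[433.  91. 115.] ->tool mm [-0.   2.3 47.4] (final frame: [-0.   2.3 47.4])
[433.  91.  69.] ->tool mm [ 0.  0. 46.]
```

View pics/a4.png

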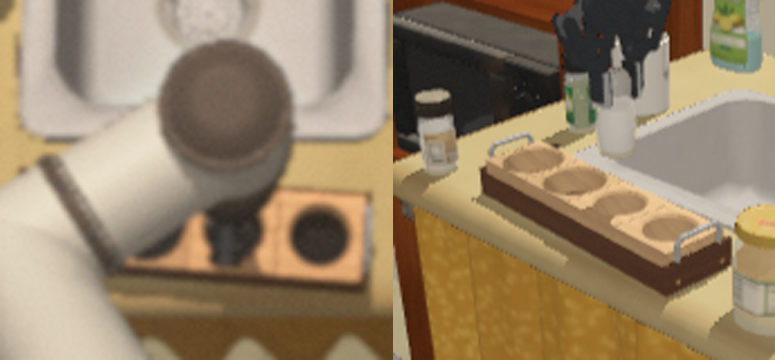

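The salt hangs upright over socket 3, base at (618,155) and bore at (620,203). Lowering it.

Emit:
drive_tool([
  [[0,0.001,0.015,0,0,0,255],[0,0.001,0.02,0,0,0,255],[0,0,0.02,0,0,0,255],[0,0,0.015,0,0,0,255],[0,0,0.01,0,0,0,255],[0,0,0.006,0,0,0,255],[0,0,0,0,0,0,255],[0,0,0,0,0,0,255]],
])

```text
clock: 6.45
position: [433.1, 90.8, 76.5]
ee_rot: [-0.684, 0.73, -0.0, 0.0]
contact_force: [-0.2, -0.0, -0.7]
gripper_width: 31.8
```

Emit:
drive_tool([
  [[0,0,0.002,0,0,0,255],[0,0,0.002,0,0,0,255],[0,0,0,0,0,0,255],[0,0,0,0,0,0,255]],
])

```text
clock: 6.78
position: [433.7, 90.8, 74.9]
ee_rot: [-0.684, 0.73, -0.001, 0.001]
contact_force: [-4.8, 0.2, 15.1]
gripper_width: 32.0
```

```bash
python3 - <<'E'
from h import *
for z in(88,93,98,103): print(z,proj("scene",(435.3,90.8,z)),proj("scene",(435.3-14,90.8-14,z)))
s=get_image("scene")[110:210,180:310]
cv2.imwrite("pics/a5.png",cv2.resize(s,(780,600),interpolation=cv2.INTER_CUBIC))
E
```

```text
88 [231.4 172. ] [231.3 175.5]
93 [231.3 170. ] [231.2 173.5]
98 [231.3 168. ] [231.1 171.5]
103 [231.2 166. ] [231.  169.5]
```

View pics/a5.png

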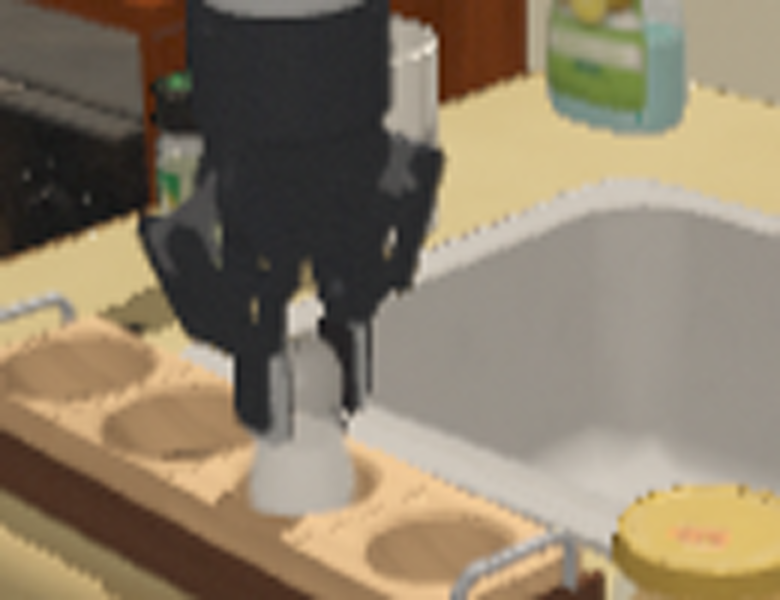

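```bash
python3 - <<'E'
from h import *
s=read_state(); print(s["contact_force"],s["wrist_torque"],s["position"])
c=np.array([433,90.8,0]); v=np.array([-.72,-.69,0]); h=np.array([.69,-.72,0])
k=lambda P:(proj("scene",P)-[180,110])*6+2.5
for r,z in((31,38),(28,35)):
    print(r,"near",k(c+v*r+[0,0,z]),"far",k(c-v*r+[0,0,z]),"L",k(c-h*r+[0,0,z]),"R",k(c+h*r+[0,0,z]))
for b in(6,12,20): print("base",b,"near",k(c+v*22+[0,0,b]),"cap top",k(c+[0,0,b+90]),"waist L/R@66",k(c-h*17+[0,0,b+66]),k(c+h*17+[0,0,b+66]))
E
```

```text
[-3.3 -0.3 14.8] [ 0.1  1.6 -0. ] [433.7  90.8  74.9]
31 near [309.  527.8] far [314.6 457.7] L [233.6 493.3] R [390.2 490.3]
28 near [309.6 531.1] far [314.7 467.6] L [241.6 500. ] R [382.8 497.3]
base 6 near [313.1 589.7] cap top [306.  357.3] waist L/R@66 [264.9 414.6] [352.  412.9]
base 12 near [312.5 576.2] cap top [305.4 343. ] waist L/R@66 [264.2 400.6] [351.5 398.9]
base 20 near [311.7 558.2] cap top [304.5 323.8] waist L/R@66 [263.2 381.8] [350.8 380.1]
```

Emit:
drive_tool([
  [[0,0,-0.004,0,0,0,255],[0,0.002,0,0,0,0,255],[0,0.002,0,0,0,0,255],[0,0,0.002,0,0,0,255],[0,0,0.002,0,0,0,255],[0,0,0,0,0,0,255],[0,0,0,0,0,0,255]],
])

```text
clock: 7.42
position: [428.8, 90.4, 74.8]
ee_rot: [-0.684, 0.73, -0.0, -0.0]
contact_force: [-6.8, -0.9, 23.7]
gripper_width: 32.0
```

Emit:
drive_tool([
  [[0,0,-0.004,0,0,0,255],[0,-0.004,0,0,0,0,255],[0,-0.003,0,0,0,0,255],[0,0,0.002,0,0,0,255],[0,0,0.002,0,0,0,255],[0,0,0,0,0,0,255],[0,0,0,0,0,0,255]],
])

```text
clock: 8.0
position: [437.2, 90.4, 74.8]
ee_rot: [-0.684, 0.729, -0.001, 0.001]
contact_force: [-4.7, 0.0, 21.9]
gripper_width: 32.1
```

```bash
python3 - <<'E'
from h import *
s=read_state(); print(s["contact_force"],s["wrist_torque"],s["position"])
E
```

```text
[-4.7  0.  21.9] [-0.1  1.9 -0. ] [437.2  90.4  74.8]
```

Contact comes at the same height (74.8) for x = 429, 434 and 437, so the salt is on the flat bore floor (it slid about 6 mm in the dome grip). Centring, easing off and releasing.

Emit:
drive_tool([
  [[0,0,-0.003,0,0,0,255],[0,0.002,0,0,0,0,255],[0,0.002,0,0,0,0,255],[0,0,0,0,0,0,200],[0,0,0,0,0,0,100],[0,0,0,0,0,0,0],[0,0,0,0,0,0,0],[0,0,0,0,0,0,0]],
])

```text
clock: 8.67
position: [431.6, 90.2, 75.3]
ee_rot: [-0.683, 0.73, 0.0, -0.0]
contact_force: [-0.5, -0.5, -0.3]
gripper_width: 78.1
```

Emit:
drive_tool([
  [[0,0,-0.02,0,0,0,0],[0,0,-0.04,0,0,0,0],[0,0,-0.04,0,0,0,0],[0,0,0,0,0,0,0],[0,0,0,0,0,0,0]],
])

```text
clock: 9.08
position: [432.9, 91.0, 177.8]
ee_rot: [-0.683, 0.73, -0.001, 0.003]
contact_force: [-0.7, 0.0, -0.3]
gripper_width: 85.4
```

```bash
python3 - <<'E'
from h import *
go((614.5,350.5,170),(614.5,350.5,76))
E
```

```text
clk 9.1 pos [432.9  91.  177.8] w 85.4 F [-0.7  0.  -0.3]
turn(mrad) [-5.   3.7  7.2]
[614.5 350.5 170. ] ->tool mm [-270.9 -164.1    9.6] (final frame: [-272.1 -162.1    7.8])
[614.5 350.5  76. ] ->tool mm [ 0.  0. 94.]
```

Emit:
drive_tool([
  [[-0.017,-0.01,0,0,0,0.007,0],[-0.034,-0.02,0,0,0,0,0],[-0.034,-0.02,0,0,0,0,0],[-0.034,-0.02,0,0,0,0,60],[-0.034,-0.02,0,0,0,0,60],[-0.034,-0.02,0,0,0,0,60],[-0.034,-0.02,0,0,0,0,60],[-0.034,-0.02,0,0,0,0,60]],
])

```text
clock: 9.75
position: [599.9, 334.7, 172.9]
ee_rot: [-0.681, 0.732, 0.0, -0.002]
contact_force: [0.5, -0.4, 0.6]
gripper_width: 65.2
```

Emit:
drive_tool([
  [[-0.017,-0.012,0,0,0,0,60],[0,0,0,0,0,0,60],[0,0,0,0,0,0,60],[0,0,0,0,0,0,60]],
])

```text
clock: 10.08
position: [612.0, 348.9, 173.5]
ee_rot: [-0.681, 0.733, 0.0, -0.002]
contact_force: [-0.6, -1.2, 0.2]
gripper_width: 65.5
```

```bash
python3 - <<'E'
from h import *
go((614.5,350.5,76))
t=get_image("top")[180:250,170:300]; s=get_image("scene")[80:220,120:280]
a=cv2.resize(t,(390,210),interpolation=cv2.INTER_CUBIC); a=cv2.copyMakeBorder(a,0,140,0,0,cv2.BORDER_CONSTANT); b=cv2.resize(s,(400,350),interpolation=cv2.INTER_CUBIC)
cv2.imwrite("pics/b1.png",cv2.hconcat([a,b]))
E
```

```text
clk 10.1 pos [612.  348.9 173.5] w 65.5 F [-0.6 -1.2  0.2]
turn(mrad) [ 2.9 -2.5 -0.1]
[614.5 350.5  76. ] ->tool mm [-2.1 -2.6 97.5] (final frame: [-1.8 -2.3 97.5])
```

View pics/b1.png

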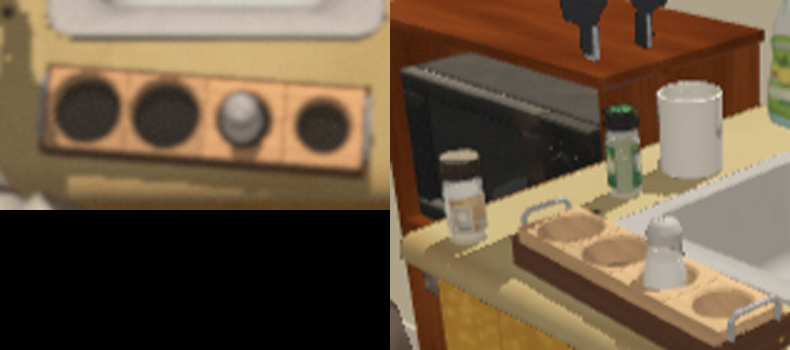

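The salt stands upright in socket 3 (scene crop 665,255). The fingers are above the tall spice. Descending and gripping.

Emit:
drive_tool([
  [[-0.001,-0.001,0.025,0,0,0,60],[-0.001,-0.001,0.03,0,0,0,60],[0,0,0.025,0,0,0,60],[0,0,0.0145,0,0,0,60],[0,0,0,0,0,0,60],[0,0,0,0,0,0,60],[0,0,0,0,0,0,60]],
])

```text
clock: 10.77
position: [615.9, 351.8, 83.1]
ee_rot: [-0.681, 0.732, -0.0, 0.001]
contact_force: [0.2, 0.9, 1.1]
gripper_width: 65.4
```

Emit:
drive_tool([
  [[0,0,0,0,0,0,100],[0,0,0,0,0,0,140],[0,0,0,0,0,0,255],[0,0,0,0,0,0,255],[0,0,0,0,0,0,255],[0,0,0,0,0,0,255],[0,0,0,0,0,0,255]],
])

```text
clock: 11.35
position: [615.8, 352.3, 83.2]
ee_rot: [-0.681, 0.732, -0.0, 0.001]
contact_force: [-2.0, 0.9, 6.7]
gripper_width: 39.2
```

Emit:
drive_tool([
  [[0,0,-0.01,0,0,0,255],[0,0,-0.025,0,0,0,255],[0,0,-0.03,0,0,0,255],[0,0,-0.03,0,0,0,255],[0,0,-0.015,0,0,0,255],[0,0,0,0,0,0,255],[0,0,0,0,0,0,255]],
])

```text
clock: 11.93
position: [615.0, 351.7, 191.7]
ee_rot: [-0.681, 0.733, 0.0, 0.001]
contact_force: [-0.1, 0.7, -2.5]
gripper_width: 38.9
```

```bash
python3 - <<'E'
from h import *
go((427.3,13,190),(427.3,13,84))
E
```

```text
clk 11.9 pos [615.  351.7 191.7] w 38.9 F [-0.1  0.7 -2.5]
turn(mrad) [-0.5  1.6 -0.2]
[427.3  13.  190. ] ->tool mm [351.6 162.4   1.1] (final frame: [351.6 162.5   1.7])
[427.3  13.   84. ] ->tool mm [  0.   0. 106.]
```

Emit:
drive_tool([
  [[0.017,0.008,-0.005,0,0,0,255],[0.034,0.016,-0.005,0,0,0,255],[0.034,0.016,0,0,0,0,255],[0.034,0.016,0,0,0,0,255],[0.034,0.016,0,0,0,0,255],[0.034,0.016,0,0,0,0,255],[0.034,0.016,0,0,0,0,255],[0.034,0.016,0,0,0,0,255]],
])

```text
clock: 12.6
position: [474.4, 104.0, 198.9]
ee_rot: [-0.681, 0.732, 0.001, -0.002]
contact_force: [1.1, -0.3, -0.1]
gripper_width: 39.1
```

Emit:
drive_tool([
  [[0.034,0.016,0,0,0,0,255],[0.034,0.0155,0,0,0,0,255],[0.0286,0.011,0,0,0,0,255],[0,0,0,0,0,0,255],[0,0,0,0,0,0,255],[0,0,0,0,0,0,255],[0,0,0,0,0,0,255]],
])

```text
clock: 13.18
position: [427.6, 13.3, 200.4]
ee_rot: [-0.681, 0.732, 0.0, -0.001]
contact_force: [0.1, -0.1, -1.0]
gripper_width: 39.3
```

```bash
python3 - <<'E'
from h import *
go((427.3,13,94))
s=get_image("scene")[110:250,180:310]
cv2.imwrite("pics/b2.png",cv2.resize(s,(520,560),interpolation=cv2.INTER_CUBIC))
E
```

```text
clk 13.2 pos [427.6  13.3 200.4] w 39.3 F [ 0.1 -0.1 -1. ]
turn(mrad) [ 1.1 -0.4  0.7]
[427.3  13.   94. ] ->tool mm [  0.3   0.2 106.4] (final frame: [  0.3   0.3 106.4])
```

View pics/b2.png

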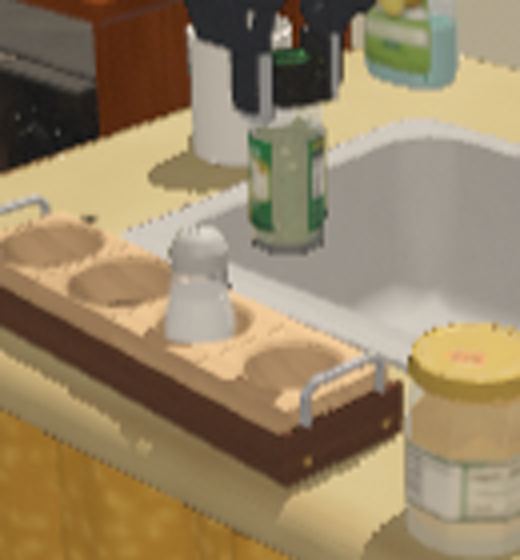

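The spice jar hangs upright over socket 4, base at (288,243) and bore at (293,368). Lowering, with a slow last part until contact.

Emit:
drive_tool([
  [[0,0,0.015,0,0,0,255],[0,0,0.025,0,0,0,255],[0,0,0.025,0,0,0,255],[0,0,0.02,0,0,0,255],[0,0,0.013,0,0,0,255],[0,0,0.008,0,0,0,255],[0,0,0,0,0,0,255],[0,0,0,0,0,0,255]],
])

```text
clock: 13.9
position: [427.4, 13.2, 95.2]
ee_rot: [-0.681, 0.732, 0.0, -0.001]
contact_force: [-2.9, -0.7, 3.2]
gripper_width: 39.1
```

Emit:
drive_tool([
  [[0,0,0.002,0,0,0,255],[0,0,0.002,0,0,0,255],[0,0,0.002,0,0,0,255],[0,0,0,0,0,0,255],[0,0,0,0,0,0,255]],
])

```text
clock: 14.32
position: [427.7, 12.7, 94.9]
ee_rot: [-0.682, 0.731, -0.001, -0.001]
contact_force: [-18.0, 0.8, 54.1]
gripper_width: 39.1
```

Contact again comes about 6 mm above the expected height, so the tray base lifts the sockets about 6 mm and the bore floor is at about 12 mm. Both jars are on the floor. Backing off and releasing.

Emit:
drive_tool([
  [[0,0,-0.003,0,0,0,255],[0,0,-0.0025,0,0,0,255],[0,0,0,0,0,0,255],[0,0,0,0,0,0,200],[0,0,0,0,0,0,100],[0,0,0,0,0,0,40],[0,0,0,0,0,0,40],[0,0,0,0,0,0,40]],
])

```text
clock: 14.98
position: [427.4, 12.8, 94.1]
ee_rot: [-0.681, 0.732, 0.0, -0.0]
contact_force: [0.5, -0.6, 0.6]
gripper_width: 72.1
```

Emit:
drive_tool([
  [[0,0,-0.02,0,0,0,0],[0,0,-0.04,0,0,0,0],[0,0,-0.04,0,0,0,0],[0,0,-0.03,0,0,0,0],[0,0,0,0,0,0,0],[0,0,0,0,0,0,0]],
])

```text
clock: 15.48
position: [428.2, 13.2, 226.0]
ee_rot: [-0.681, 0.732, -0.001, 0.002]
contact_force: [0.2, -0.6, -0.4]
gripper_width: 85.7
```

```bash
python3 - <<'E'
from h import *
go((532,-136,230),(532,-136,130))
E
```

```text
clk 15.5 pos [428.2  13.2 226. ] w 85.7 F [ 0.2 -0.6 -0.4]
turn(mrad) [-3.9  2.2  0.1]
[ 532. -136.  230.] ->tool mm [ 141.2 -114.4   -3.9] (final frame: [ 141.2 -114.4   -4. ])
[ 532. -136.  130.] ->tool mm [  0.   0. 100.]
```

Emit:
drive_tool([
  [[0.016,-0.013,-0.004,0,0,0,0],[0.03,-0.025,0,0,0,0,0],[0.03,-0.025,0,0,0,0,0],[0.03,-0.025,0,0,0,0,0],[0.025,-0.02,0,0,0,0,0],[0.01,-0.006,0,0,0,0,0],[0,0,0,0,0,0,0],[0,0,0,0,0,0,0]],
])

```text
clock: 16.15
position: [529.8, -136.3, 226.4]
ee_rot: [-0.68, 0.733, 0.002, -0.001]
contact_force: [-0.2, -0.0, -0.0]
gripper_width: 85.6
```

```bash
python3 - <<'E'
from h import *
go((532,-136,130))
t=get_image("top")[150:250,170:390]; s=get_image("scene")[40:260,210:400]
a=cv2.resize(t,(440,200),interpolation=cv2.INTER_CUBIC); a=cv2.copyMakeBorder(a,0,240,0,0,cv2.BORDER_CONSTANT); b=cv2.resize(s,(360,440),interpolation=cv2.INTER_CUBIC)
b=cv2.resize(b,(360,440))
cv2.imwrite("pics/c1.png",cv2.hconcat([a,b]))
E
```

```text
clk 16.1 pos [ 529.8 -136.3  226.4] w 85.6 F [-0.2 -0.  -0. ]
turn(mrad) [ 4.3  0.2 -1.5]
[ 532. -136.  130.] ->tool mm [-0.5 -2.5 96.4] (final frame: [-0.5 -2.1 96.4])
```

View pics/c1.png

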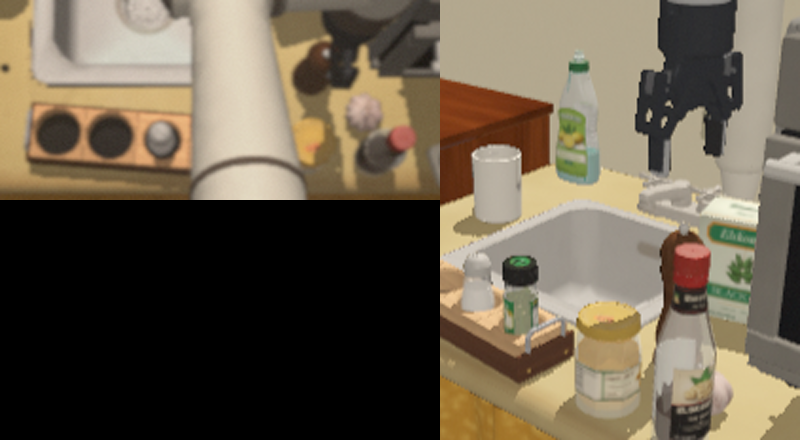

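Spice stands upright in socket 4 at (521,295). The open fingers are over the mill (knob 683,228). Descending and gripping the head.

Emit:
drive_tool([
  [[0,-0.001,0.02,0,0,0,0],[0,0,0.025,0,0,0,0],[0,0,0.025,0,0,0,0],[0,0,0.018,0,0,0,0],[0,0,0.007,0,0,0,0],[0,0,0,0,0,0,0],[0,0,0,0,0,0,0]],
])

```text
clock: 16.83
position: [532.2, -135.6, 134.3]
ee_rot: [-0.681, 0.732, -0.0, 0.0]
contact_force: [0.4, -0.1, 0.8]
gripper_width: 85.3
```

Emit:
drive_tool([
  [[0,0,0,0,0,0,50],[0,0,0,0,0,0,80],[0,0,0,0,0,0,110],[0,0,0,0,0,0,255],[0,0,0,0,0,0,255],[0,0,0,0,0,0,255],[0,0,0,0,0,0,255],[0,0,0,0,0,0,255]],
])

```text
clock: 17.5
position: [533.0, -136.4, 135.3]
ee_rot: [-0.681, 0.732, -0.001, 0.001]
contact_force: [-1.4, 0.3, 6.0]
gripper_width: 46.1
```

Emit:
drive_tool([
  [[0,0,-0.01,0,0,0,255],[0,0,-0.025,0,0,0,255],[0,0,-0.03,0,0,0,255],[0,0,-0.03,0,0,0,255],[0,0,-0.025,0,0,0,255],[0,0,-0.01,0,0,0,255],[0,0,0,0,0,0,255],[0,0,0,0,0,0,255]],
])

```text
clock: 18.17
position: [531.1, -135.9, 262.6]
ee_rot: [-0.681, 0.733, 0.001, -0.0]
contact_force: [0.3, 0.3, -2.3]
gripper_width: 45.4
```

```bash
python3 - <<'E'
from h import *
go((438.7,168.6,265))
s=get_image("scene")[40:260,210:400]
cv2.imwrite("pics/c2.png",cv2.resize(s,(380,440),interpolation=cv2.INTER_CUBIC))
E
```

```text
clk 18.2 pos [ 531.1 -135.9  262.6] w 45.4 F [ 0.3  0.3 -2.3]
turn(mrad) [ 1.4  1.1 -0.4]
[438.7 168.6 265. ] ->tool mm [-296.9  114.5   -2. ] (final frame: [-296.9  114.4   -2.4])
```

View pics/c2.png

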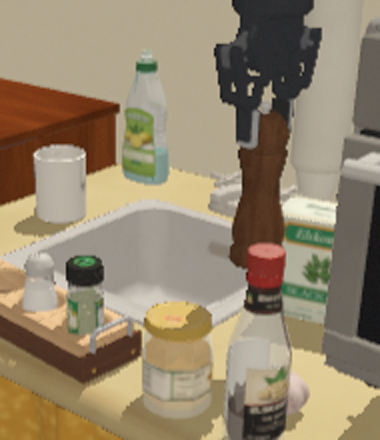

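```bash
python3 - <<'E'
from h import *
img=cv2.imread("pics/c2.png")
for z in (127,290): print(z,(proj("scene",(531,-136,z))-[210,40])*2+.5)
hsv=cv2.cvtColor(img,cv2.COLOR_BGR2HSV)
for y in range(150,256,15):
    r=hsv[y,215:310].astype(int); m=np.where((r[:,2]<115)&(r[:,1]>90))[0]+215
    print(y,m.min() if len(m) else None,m.max() if len(m) else None,m.mean() if len(m) else None)
E
```

```text
127 [256.2 260.6]
290 [266.6 108.4]
150 239 286 262.5
165 240 283 261.5
180 243 278 260.5
195 242 278 260.0
210 237 280 258.5
225 233 296 263.1
240 233 308 269.0289855072464
255 230 248 239.0
```

The mill is upright (measured axis lean 0.067, vertical there would be 0.068). Carrying it to socket 2.

Emit:
drive_tool([
  [[-0.016,0.006,-0.002,0,0,0,255],[-0.03,0.0115,0,0,0,0,255],[-0.034,0.013,0,0,0,0,255],[-0.034,0.013,0,0,0,0,255],[-0.034,0.013,0,0,0,0,255],[-0.034,0.013,0,0,0,0,255],[-0.034,0.013,0,0,0,0,255],[-0.034,0.013,0,0,0,0,255]],
])

```text
clock: 18.88
position: [452.9, 121.1, 263.2]
ee_rot: [-0.681, 0.733, 0.001, -0.002]
contact_force: [0.5, 0.6, -1.2]
gripper_width: 45.8
```

Emit:
drive_tool([
  [[-0.025,0.01,0,0,0,0,255],[-0.015,0.006,0,0,0,0,255],[-0.007,0.003,0,0,0,0,255],[0,0,0,0,0,0,255],[0,0,0,0,0,0,255],[0,0,0,0,0,0,255],[0,0,0,0,0,0,255]],
])

```text
clock: 19.47
position: [439.5, 167.3, 265.1]
ee_rot: [-0.68, 0.733, 0.0, -0.0]
contact_force: [0.1, -0.0, -0.5]
gripper_width: 45.8
```

```bash
python3 - <<'E'
from h import *
go((438.7,168.6,150))
s=get_image("scene")[60:240,150:310]
cv2.imwrite("pics/c3.png",cv2.resize(s,(480,540),interpolation=cv2.INTER_CUBIC))
E
```

```text
clk 19.5 pos [439.5 167.3 265.1] w 45.8 F [ 0.1 -0.  -0.5]
turn(mrad) [ 0.7 -0.7 -1.5]
[438.7 168.6 150. ] ->tool mm [ -1.3   0.8 115.1] (final frame: [ -1.2   0.9 115.1])
```

View pics/c3.png

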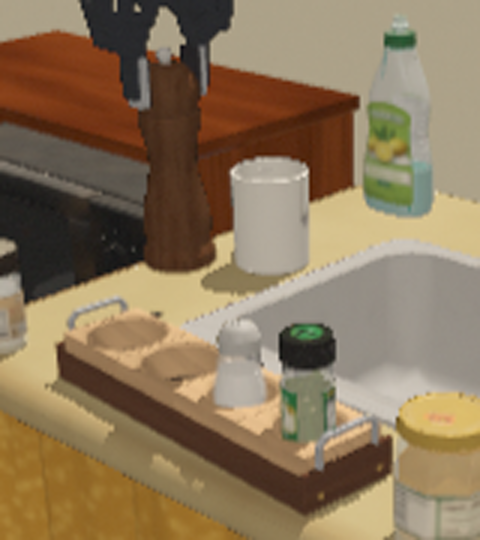

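The mill hangs above socket 2, base at (180,258) and bore at (185,362). Lowering.

Emit:
drive_tool([
  [[-0.001,0.001,0.015,0,0,0,255],[0,0,0.025,0,0,0,255],[0,0,0.025,0,0,0,255],[0,0,0.022,0,0,0,255],[0,0,0.015,0,0,0,255],[0,0,0.01,0,0,0,255],[0,0,0,0,0,0,255],[0,0,0,0,0,0,255]],
])

```text
clock: 20.18
position: [438.7, 168.8, 153.4]
ee_rot: [-0.68, 0.733, -0.0, -0.0]
contact_force: [0.0, 0.5, -1.1]
gripper_width: 45.6
```

Emit:
drive_tool([
  [[0,0,0.002,0,0,0,255],[0,0,0.002,0,0,0,255],[0,0,0,0,0,0,255],[0,0,0,0,0,0,255]],
])

```text
clock: 20.52
position: [438.6, 169.5, 150.0]
ee_rot: [-0.681, 0.732, -0.0, 0.0]
contact_force: [0.2, 1.6, -1.8]
gripper_width: 45.7
```

Emit:
drive_tool([
  [[0,0,0.0015,0,0,0,255],[0,0,0.001,0,0,0,255],[0,0,0.001,0,0,0,255],[0,0,0,0,0,0,255],[0,0,0,0,0,0,255]],
])

```text
clock: 20.93
position: [438.8, 169.7, 147.3]
ee_rot: [-0.681, 0.732, -0.0, 0.001]
contact_force: [-2.4, -0.6, 5.7]
gripper_width: 45.6
```

Contact at 147.3, exactly as predicted for the floor. Releasing.

Emit:
drive_tool([
  [[0,0,-0.0005,0,0,0,255],[0,0,0,0,0,0,200],[0,0,0,0,0,0,100],[0,0,0,0,0,0,0],[0,0,0,0,0,0,0],[0,0,0,0,0,0,0],[0,0,0,0,0,0,0]],
])

```text
clock: 21.52
position: [438.4, 169.4, 146.3]
ee_rot: [-0.681, 0.732, -0.0, -0.0]
contact_force: [0.5, -0.2, 1.3]
gripper_width: 85.7
```

Emit:
drive_tool([
  [[0,0,-0.015,0,0,0,0],[0,0,-0.035,0,0,0,0],[0,0,-0.035,0,0,0,0],[0,0,-0.035,0,0,0,0],[0,0,0,0,0,0,0],[0,0,0,0,0,0,0],[0,0,0,0,0,0,0]],
])

```text
clock: 22.1
position: [437.9, 169.2, 266.0]
ee_rot: [-0.681, 0.733, 0.0, -0.0]
contact_force: [-1.1, 0.3, -0.7]
gripper_width: 85.4
```

```bash
python3 - <<'E'
from h import *
go((400,-224,270),(409.5,-224,270),(409.5,-224,154))
print(read_state()["joints"])
E
```

```text
clk 22.1 pos [437.9 169.2 266. ] w 85.4 F [-1.1  0.3 -0.7]
turn(mrad) [ 0.9 -0.  -0.1]
[ 400. -224.  270.] ->tool mm [395.   9.  -4.] (final frame: [395.    9.1  -4. ])
[ 409.5 -224.   270. ] ->tool mm [-0.7 -9.5  0. ] 
[ 409.5 -224.   154. ] ->tool mm [  0.   0. 116.] 
[ 0.7  0.1 -0.3 -0.  -1.2 -0.8]
```

Emit:
drive_tool([
  [[0.018,0,-0.004,0,0,0,0],[0.036,0,0,0,0,0,0],[0.038,0,0,0,0,0,0],[0.038,0,0,0,0,0,0],[0.038,0,0,0,0,0,0],[0.038,0,0,0,0,0,0],[0.038,0,0,0,0,0,0],[0.038,0,0,0,0,0,0]],
])

```text
clock: 22.77
position: [416.4, -113.5, 269.0]
ee_rot: [-0.681, 0.732, 0.001, -0.001]
contact_force: [0.7, -0.3, -0.3]
gripper_width: 85.3
```

Emit:
drive_tool([
  [[0.038,0,0,0,0,0,0],[0.035,0,0,0,0,0,0],[0.025,0,0,0,0,0,0],[0.015,0,0,0,0,0,0],[0,0,0,0,0,0,0],[0,0,0,0,0,0,0],[0,0,0,0,0,0,0]],
])

```text
clock: 23.35
position: [409.1, -224.0, 269.4]
ee_rot: [-0.681, 0.732, 0.001, -0.001]
contact_force: [0.7, 0.2, 0.2]
gripper_width: 85.6
```

```bash
python3 - <<'E'
from h import *
go((409.5,-224,154))
s=get_image("scene")[0:290,130:420]; t=get_image("top")[130:260,170:420]
a=cv2.resize(s,(480,480),interpolation=cv2.INTER_CUBIC);b=cv2.resize(t,(320,166),interpolation=cv2.INTER_CUBIC)
b=cv2.copyMakeBorder(b,0,314,0,0,cv2.BORDER_CONSTANT)
cv2.imwrite("pics/d1.png",cv2.hconcat([a,b]))
E
```

```text
clk 23.4 pos [ 409.1 -224.   269.4] w 85.6 F [0.7 0.2 0.2]
turn(mrad) [2.2 0.5 0.3]
[ 409.5 -224.   154. ] ->tool mm [  0.1  -0.6 115.4] (final frame: [  0.   -0.4 115.4])
```

View pics/d1.png

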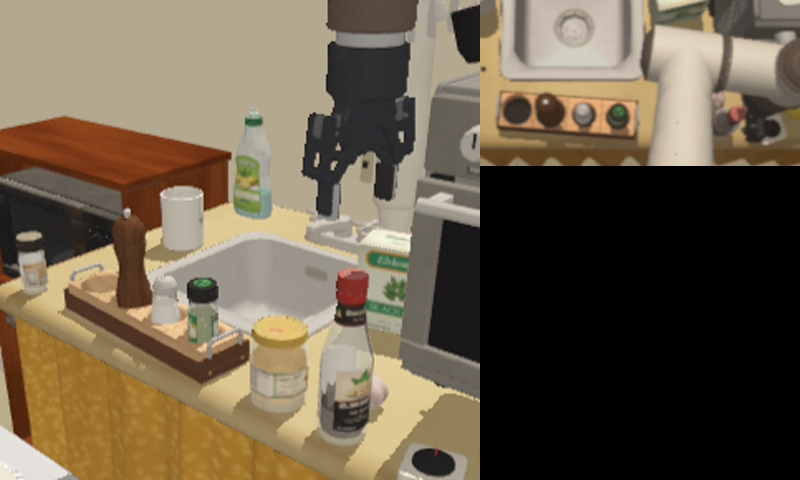

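Salt, mill and spice all stand upright in place. The fingers (about 357,190) are above the bottle cap (352,275). Descending to the neck.

Emit:
drive_tool([
  [[0,0,0.02,0,0,0,0],[0,0,0.03,0,0,0,0],[0,0,0.03,0,0,0,0],[0,0,0.023,0,0,0,0],[0,0,0.013,0,0,0,0],[0,0,0,0,0,0,0],[0,0,0,0,0,0,0],[0,0,0,0,0,0,0]],
])

```text
clock: 24.12
position: [410.7, -224.3, 155.7]
ee_rot: [-0.681, 0.732, -0.001, 0.001]
contact_force: [-0.2, 0.8, -0.0]
gripper_width: 85.4
```

Emit:
drive_tool([
  [[0,0,0,0,0,0,60],[0,0,0,0,0,0,100],[0,0,0,0,0,0,130],[0,0,0,0,0,0,255],[0,0,0,0,0,0,255],[0,0,0,0,0,0,255],[0,0,0,0,0,0,255],[0,0,0,0,0,0,255]],
])

```text
clock: 24.78
position: [409.8, -224.9, 155.8]
ee_rot: [-0.681, 0.732, -0.001, 0.0]
contact_force: [-1.5, 0.9, 6.2]
gripper_width: 39.7
```

Emit:
drive_tool([
  [[0,0,-0.005,0,0,0,255],[0,0,-0.01,0,0,0,255],[0,0,-0.015,0,0,0,255],[0,0,0,0,0,0,255],[0,0,0,0,0,0,255],[0,0,0,0,0,0,255]],
])

```text
clock: 25.28
position: [408.8, -224.2, 183.5]
ee_rot: [-0.681, 0.733, 0.001, -0.0]
contact_force: [-0.8, 0.0, -3.4]
gripper_width: 39.9
```

```bash
python3 - <<'E'
from h import *
go((390,-222,370),(395,246,370),(444.3,246.4,370),(444.3,246.4,170))
s=get_image("scene")[60:290,280:420]
cv2.imwrite("pics/d2.png",cv2.resize(s,None,fx=2.2,fy=2.2,interpolation=cv2.INTER_CUBIC))
E
```

```text
clk 25.3 pos [ 408.8 -224.2  183.5] w 39.9 F [-0.8  0.  -3.4]
turn(mrad) [ 1.7  1.  -0.4]
[ 390. -222.  370.] ->tool mm [  -1.    19.2 -186.4] (final frame: [  -0.8   18.9 -186.5])
[395. 246. 370.] ->tool mm [-467.1   29.2    0. ] 
[444.3 246.4 370. ] ->tool mm [ -4.  -49.1   0. ] 
[444.3 246.4 170. ] ->tool mm [  0.   0. 200.]
```

View pics/d2.png

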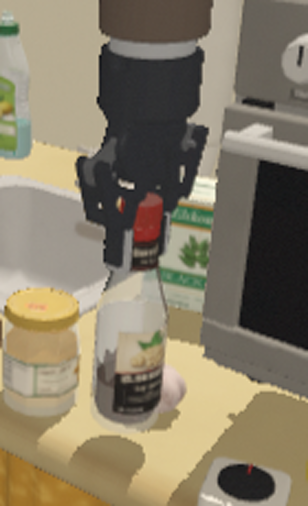

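The bottle is lifted cleanly and hangs upright, base at about (125,415). Raising it above the mill's height, drawing slightly away from the oven bar.

Emit:
drive_tool([
  [[0,0.002,-0.015,0,0,0,255],[0,0.003,-0.028,0,0,0,255],[0,0.003,-0.03,0,0,0,255],[0,0.003,-0.03,0,0,0,255],[0,0.003,-0.03,0,0,0,255],[0,0,-0.028,0,0,0,255],[0,0,-0.02,0,0,0,255],[0,0,0,0,0,0,255]],
])

```text
clock: 26.0
position: [397.1, -224.2, 369.3]
ee_rot: [-0.681, 0.732, -0.004, 0.002]
contact_force: [-0.4, -0.6, -2.5]
gripper_width: 40.1
```

Emit:
drive_tool([
  [[-0.01,0,0,0,0,0,255],[-0.02,0,0,0,0,0,255],[-0.03,0,0,0,0,0,255],[-0.033,0,0,0,0,0,255],[-0.033,0,0,0,0,0,255],[-0.033,0,0,0,0,0,255],[-0.033,0,0,0,0,0,255],[-0.033,0,0,0,0,0,255]],
])

```text
clock: 26.67
position: [410.5, 2.8, 362.7]
ee_rot: [-0.681, 0.732, 0.001, -0.002]
contact_force: [0.5, -0.3, -3.3]
gripper_width: 40.1
```

```bash
python3 - <<'E'
from h import *
go((444.3,246.4,365))
E
```

```text
clk 26.7 pos [410.5   2.8 362.7] w 40.1 F [ 0.5 -0.3 -3.3]
turn(mrad) [ 4.9 -1.   0.2]
[444.3 246.4 365. ] ->tool mm [-245.5  -15.9   -2.6] (final frame: [-245.5  -15.9   -2.3])
```

Emit:
drive_tool([
  [[-0.033,-0.002,0,0,0,0,255],[-0.034,-0.002,0,0,0,0,255],[-0.034,-0.002,0,0,0,0,255],[-0.034,-0.002,0,0,0,0,255],[-0.034,-0.002,0,0,0,0,255],[-0.03,-0.002,0,0,0,0,255],[-0.022,-0.002,0,0,0,0,255],[-0.015,-0.001,0,0,0,0,255]],
])

```text
clock: 27.33
position: [443.1, 237.4, 362.0]
ee_rot: [-0.682, 0.732, 0.001, -0.003]
contact_force: [0.6, -0.2, -4.2]
gripper_width: 39.3
```

Emit:
drive_tool([
  [[-0.008,-0.001,0,0,0,0,255],[0,0,0,0,0,0,255],[0,0,0,0,0,0,255],[0,0,0,0,0,0,255],[0,0,0,0,0,0,255],[0,0,0,0,0,0,255]],
])

```text
clock: 27.83
position: [445.7, 242.1, 365.9]
ee_rot: [-0.68, 0.733, 0.0, 0.0]
contact_force: [-0.2, -0.3, -3.8]
gripper_width: 39.9
```

```bash
python3 - <<'E'
from h import *
go((444.3,246.4,172))
s=get_image("scene")[40:240,120:290]
cv2.imwrite("pics/d3.png",cv2.resize(s,None,fx=2.5,fy=2.5,interpolation=cv2.INTER_CUBIC))
E
```

```text
clk 27.8 pos [445.7 242.1 365.9] w 39.9 F [-0.2 -0.3 -3.8]
turn(mrad) [-0.3  0.5 -1. ]
[444.3 246.4 172. ] ->tool mm [ -4.1   1.8 193.9] (final frame: [ -4.2   1.7 193.9])
```

View pics/d3.png

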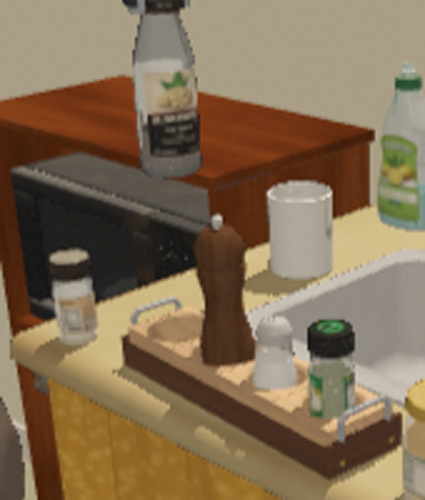

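The bottle hangs upright above socket 1, base at (170,165) and bore at (175,325). Correcting 4 mm and lowering.

Emit:
drive_tool([
  [[-0.002,0.001,0.015,0,0,0,255],[-0.002,0.001,0.03,0,0,0,255],[0,0,0.032,0,0,0,255],[0,0,0.03,0,0,0,255],[0,0,0.025,0,0,0,255],[0,0,0,0,0,0,255],[0,0,0,0,0,0,255],[0,0,0,0,0,0,255]],
])

```text
clock: 28.55
position: [445.4, 247.9, 235.7]
ee_rot: [-0.681, 0.732, -0.0, 0.002]
contact_force: [0.8, -0.6, -3.6]
gripper_width: 39.6
```

Emit:
drive_tool([
  [[0,0,0.015,0,0,0,255],[0,0,0.018,0,0,0,255],[0,0,0.014,0,0,0,255],[0,0,0.009,0,0,0,255],[0,0,0,0,0,0,255],[0,0,0,0,0,0,255],[0,0,0,0,0,0,255]],
])

```text
clock: 29.13
position: [445.1, 248.1, 179.3]
ee_rot: [-0.681, 0.732, -0.0, 0.002]
contact_force: [0.9, 0.6, -3.3]
gripper_width: 39.8
```

Emit:
drive_tool([
  [[0.001,0,0.004,0,0,0,255],[0,0,0.003,0,0,0,255],[0,0,0.002,0,0,0,255],[0,0,0,0,0,0,255],[0,0,0,0,0,0,255]],
])

```text
clock: 29.55
position: [444.0, 246.2, 168.4]
ee_rot: [-0.681, 0.732, -0.0, -0.0]
contact_force: [0.5, 0.2, -3.1]
gripper_width: 40.0
```

Emit:
drive_tool([
  [[0,0,0.001,0,0,0,255],[0,0,0.001,0,0,0,255],[0,0,0.001,0,0,0,255],[0,0,0,0,0,0,255],[0,0,0,0,0,0,255]],
])

```text
clock: 29.97
position: [444.7, 246.8, 167.9]
ee_rot: [-0.681, 0.732, -0.0, 0.001]
contact_force: [-3.3, 0.2, 8.6]
gripper_width: 40.2
```

Contact at 167.9, as predicted (167.8). Releasing and retreating straight up.

Emit:
drive_tool([
  [[0,0,-0.001,0,0,0,255],[0,0,0,0,0,0,200],[0,0,0,0,0,0,100],[0,0,0,0,0,0,0],[0,0,0,0,0,0,0],[0,0,0,0,0,0,0],[0,0,0,0,0,0,0]],
])

```text
clock: 30.55
position: [444.1, 246.2, 166.3]
ee_rot: [-0.681, 0.732, -0.0, -0.0]
contact_force: [0.4, 0.3, -0.6]
gripper_width: 85.3
```

Emit:
drive_tool([
  [[0,0,-0.015,0,0,0,0],[0,0,-0.03,0,0,0,0],[0,0,-0.035,0,0,0,0],[0,0,-0.035,0,0,0,0],[-0.02,0,0,0,0,0,0],[-0.035,0,0,0,0,0,0],[-0.035,0,0,0,0,0,0],[-0.035,0,0,0,0,0,0]],
])

```text
clock: 31.22
position: [453.2, 372.0, 282.0]
ee_rot: [-0.681, 0.733, 0.0, 0.0]
contact_force: [0.6, 0.5, 0.1]
gripper_width: 85.7
```

Emit:
drive_tool([
  [[-0.035,0,0,0,0,0,0],[-0.02,0,0,0,0,0,0],[0,0,0,0,0,0,0],[0,0,0,0,0,0,0],[0,0,0,0,0,0,0],[0,0,0,0,0,0,0]],
])

```text
clock: 31.72
position: [457.2, 424.8, 281.7]
ee_rot: [-0.681, 0.733, -0.0, -0.0]
contact_force: [-0.6, -0.0, 0.3]
gripper_width: 85.3
```

```bash
python3 - <<'E'
from h import *
go((444.3,246.4,300))
s=get_image("scene")[60:260,120:310]; t=get_image("top")[170:250,130:390]
a=cv2.resize(s,None,fx=2,fy=2,interpolation=cv2.INTER_CUBIC);b=cv2.resize(t,(416,128),interpolation=cv2.INTER_CUBIC)
b=cv2.copyMakeBorder(b,0,a.shape[0]-128,0,0,cv2.BORDER_CONSTANT)
cv2.imwrite("pics/e.png",cv2.hconcat([a,b]))
E
```

```text
clk 31.7 pos [457.2 424.8 281.7] w 85.3 F [-0.6 -0.   0.3]
turn(mrad) [ 0.  -0.1 -0.6]
[444.3 246.4 300. ] ->tool mm [178.8  -0.3 -18.3] (final frame: [178.8  -0.2 -18.3])
```

View pics/e.png

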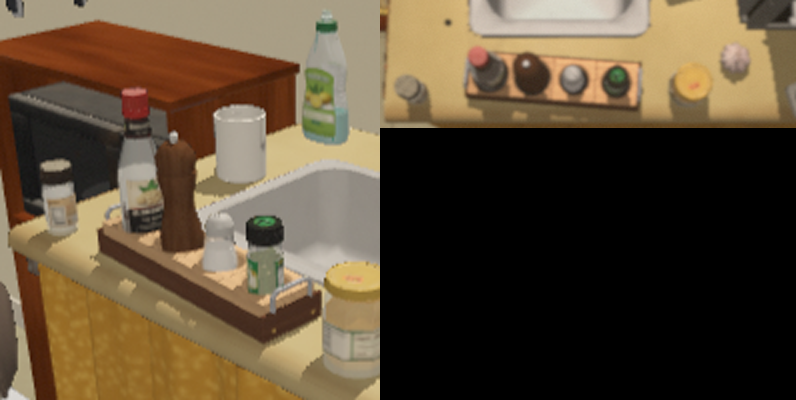

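All four stand upright in the row as bottle (140,165), mill (180,195), salt (220,245) and spice (266,255). The short spice and honey are where they were, and the gripper is clear of everything. Handing in.

```bash
python3 -c "
from bench import *
print(job_done())"
```

```text
the job is handed in; nothing more can be done
None
```

The caddy is laid up and handed in at about 32 s of the 102 s allowed. From the left it holds the sauce bottle (wide), pepper mill (wide), salt (narrow) and tall spice jar (narrow), so salt and pepper are neighbours.

**Last checks:** The final pictures showed all four upright in their sockets, the honey jar and short spice jar standing where they were, and the gripper clear with no force on it. I lowered each item to contact with the bore floor before releasing it. I inferred the seating depth from contact heights rather than seeing it directly.

**What went wrong or disagreed:**
- **Salt grip:** I first gripped the salt too high on its dome because I corrected before the arm had settled. I opened and regripped lower before lifting.
- **Floor height:** The salt and the spice touched down about 6 mm higher than I expected. I put this down to the tray base lifting the sockets. With that offset included, the mill and the bottle met the floor within 0.1 mm of where I predicted.
- **Spice force:** While I pressed the tall spice to confirm the floor, the wrist force briefly reached 54 N. That is under the 120 N wrist limit, and I backed off before releasing.
- **Picture budget:** I viewed 16 pictures, two over the 14 allowed.

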